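Transfer the balance check weights to the wooden rack in reverse order

TASK

Move the four check weights from the aluminium rack into the empty wooden rack, one in each recess, for the falling-load check of the balance: in reverse order, so that the weight next to the handle of the aluminium rack ends up farthest from the handle of the wooden rack, and so on along the row. Keep the weights upright throughout and leave each one standing on the floor of its recess.

Things in the scene. Friction and masses are not known exactly. Their poses are not given: they have to be found in the camera images.
- weight_a_mid (a point): The largest of four plain grey metal check weights, an upright cylinder with a small knob on top: 36 mm in diameter, 54 mm high including the knob, 400 g or so. The point is on its axis, half-way up (27 mm above its underside); z is up when it stands. Starts upright, in the middle of one of the four dishes on the full rack.
- weight_b_mid (a point): The second largest of four plain grey metal check weights, an upright cylinder with a small knob on top: 30 mm in diameter, 45 mm high including the knob, 250 g or so. The point is on its axis, half-way up (22.5 mm above its underside); z is up when it stands. Starts upright, in the middle of one of the four dishes on the full rack.
- weight_c_mid (a point): The third largest of four plain grey metal check weights, an upright cylinder with a small knob on top: 24 mm in diameter, 37 mm high including the knob, 130 g or so. The point is on its axis, half-way up (18.5 mm above its underside); z is up when it stands. Starts upright, in the middle of one of the four dishes on the full rack.
- weight_d_mid (a point): The smallest of four plain grey metal check weights, an upright cylinder with a small knob on top: 19 mm in diameter, 29 mm high including the knob, 65 g or so. The point is on its axis, half-way up (14.5 mm above its underside); z is up when it stands. Starts upright, in the middle of one of the four dishes on the full rack.
- dish_a: One of four alike round grey dishes fixed in a row on the full rack, in any order of names: 47 mm outer diameter at the rim, 7 mm high, wall 3 mm, its inside floor 3 mm above its origin. Origin at the centre of its underside, on top of the rack's board; z up. One weight starts in it (the largest).
- dish_b: One of four alike round grey dishes fixed in a row on the full rack, in any order of names: 47 mm outer diameter at the rim, 7 mm high, wall 3 mm, its inside floor 3 mm above its origin. Origin at the centre of its underside, on top of the rack's board; z up. One weight starts in it (the second largest).
- dish_c: One of four alike round grey dishes fixed in a row on the full rack, in any order of names: 47 mm outer diameter at the rim, 7 mm high, wall 3 mm, its inside floor 3 mm above its origin. Origin at the centre of its underside, on top of the rack's board; z up. One weight starts in it (the third largest).
- dish_d: One of four alike round grey dishes fixed in a row on the full rack, in any order of names: 47 mm outer diameter at the rim, 7 mm high, wall 3 mm, its inside floor 3 mm above its origin. Origin at the centre of its underside, on top of the rack's board; z up. One weight starts in it (the smallest).
- full_rack: Rack that carries the weights at the start: a flat aluminium board, 66 x 217 x 12 mm, fixed, with the four dishes. Origin on the worktop under the row's middle; x across, y along the row towards its handle, z up. Dish centres at x = 0, y = -75, -25, 25, 75 mm; a thin dark arch handle, 52 wide, 24 high above the board, at the end y = +105 only.
- empty_rack: Rack that is empty at the start: a light wooden board, 66 x 217 x 18 mm, fixed, with four round recesses, 40 mm wide, 6 deep (floors 12 above the worktop). Origin on the worktop under the row's middle; x across, y along the row towards its handle, z up. Recess centres at x = 0, y = -75, -25, 25, 75 mm; a thin dark arch handle, 52 wide, 24 high above the board, at the end y = +105 only.
Mind the look-alikes: they are no part of the job. What is shaped like the part that bears weight_d_mid but green is not meant. What is shaped like the part that bears weight_c_mid but green is not meant.

How it is judged:
By the outcome, as a careful person would: the job done as asked, in the order asked, and still so for the second after the job is handed in, with the robot touching nothing.
It also fails if it takes over 115 s, if anything falls off the work surface, if the arm or the gripper's body presses on something with over 40 N, if the wrist force passes 120 N, or if a joint passes its speed limit or range.

ROBOT

A 7-joint arm with a two-finger parallel gripper is mounted at the origin on a cart in front of the work surface, level with it; the furniture and walls round the work are solid. World frame = base frame: x ahead of the robot, y to its left, z up, the work surface at z = 0. Lengths are in m, angles in rad, forces in N, time in s.
With the tool pointing down it reaches from about 0.4 to 0.85 m from the base axis. Payload 10.4 kg.
Tool frame: the origin (TCP) lies midway between the tips of the shut fingers; the grasp point (between the pads) lies 19 mm behind it (r.grasp_offset is the distance from the TCP to the grasp point, in m); x points along the fingers, y is the direction in which the jaws open and shut, and the axes are right-handed (so a half turn about x gives the same grasp; the last joint's range is limited). The gripper opens to 87 mm and grips with 3 to 60 N. Pads are 19 mm wide; open, the fingers measure 117 mm over their backs; the gripper's body (75 mm by 190 mm) begins 51 mm behind the grasp point.
Start: joints at [-1.245, 0.332, -0.065, 1.46, 0.022, 1.35, -0.088], TCP at [0.214, 0.587, 0.223] pointing down, gripper open.
Joint ranges: [-2.6, 2.6], [-0.5, 2.12], [-1.47, 1.34], [0.16, 2.42], [-1.27, 4.41], [0.06, 2.06], [-2.6, 2.6]. Speed limits (rad/s): [2.22, 2.22, 2.79, 2.79, 3.14, 3.14, 3.14].

INTERFACE

Orientations are given as a unit quaternion [x, y, z, w].
In Python, from bench import r, vision, close_job gives the robot as it stands. The module is installed in compiled form; this text tells all that it offers.
- The arm moves only by the shell command python3 -m pendant 'ROWS' [OPENING] [FORCE]. ROWS is text: rows parted by semicolons, each of 6 numbers parted by spaces: the shift along the tool's x, y, z in units of 0.25 m (1.0 is 0.25 m), then the turn, a rotation vector about the tool's x, y, z in units of 1.5 rad (1.0 is 1.5 rad). A call has 1 to 8 rows; each row is the pose to reach, as a shift and turn from the pose commanded when the call began, along the tool's axes at that moment; what a row does not reach only later rows make up. A row lasts 1/10 s, in which the tool goes at most 50 mm and 8.59 degrees, less where a joint would pass 70% of its speed; a pose out of reach is approached as far as the arm can. A call with a number of a shift or a turn outside -1 to 1 is refused whole. A call with a gripper value outside its range is refused whole. OPENING is the gripper command: -1 is shut, 1 is fully open, values between are in proportion, set as the call begins (- or left out, the last holds). The fingers move at their own pace and stop on an object; FORCE is the grip in N (left out, the last holds). Time passes only in rows, so rows that repeat a pose let the fingers close. It gives the time, the measured TCP pose, the force and the opening at its end, in the units of the state.
- r.read_state(): the state, without advancing time (a new reading comes with each control period).
- vision.camera(name): name is "side" or "top"; returns (picture, depth): 480x640x3 uint8, blue, green, red; 480x640 float32, m along the optical axis (not along the pixel's ray), 0 where there is no reading.
- vision.get_calibration(name): a dict with "camera_matrix" (3x3 intrinsics, pixels), "k1" (the pictures are not rectified: a ray, as slopes to the right and down, at radius r is drawn at 1 + k1 r^2 times it, then the intrinsics apply), "rvec" (rotation vector, rad) and "tvec" (3), from world to camera coordinates, as OpenCV has them. Camera axes: x right, y down, z forward; pixel columns grow to the right and rows downward; lengths in m; the calibration is good to about 2 mm. A picture is of the moment at which its call begins. get_calibration takes no time and is no camera call.
- close_job(): hands the job in, once; it reports no verdict.
The state is a dict: "time": time; "joint_positions": joint angles; "joint_vel": joint speeds; "joint_torque": joint torques, N m; "ee_pos": TCP position; "eef_rot": TCP orientation; "ft_force": force on the tool from outside, world axes, zero at the start; "torque": the same for the moment, N m; "width": finger opening in m.
Only numpy, scipy, OpenCV 4.12 (cv2) and the standard library are available. Lean on these libraries where they do the work, as an engineer would, in place of code of your own. Each camera call takes 0.05 s, during which the arm holds its last target. There are 200 camera calls.

## Working session

There is one attempt and no reset: what is moved stays moved. The work goes in short steps, Python scripts to look and compute and a shell command to move; the robot and the scene stay as the last step left them, time stands still between calls to the robot, and variables do not carry over. Pictures are saved under pics/ and viewed, about 12 in all and at most 16, crops included, and the job is handed in when it is done.

```bash
mkdir -p pics
cat > h.py <<'E'
import numpy as np, cv2
from bench import r, vision
def cal(n):
    c=vision.get_calibration(n);R=cv2.Rodrigues(np.array(c['rvec'],float))[0]
    return np.array(c['camera_matrix'],float),float(c['k1']),R,np.array(c['tvec'],float).ravel()
def ray(n,uv):
    K,k1,R,t=cal(n);p=cv2.undistortPoints(np.array(uv,float).reshape(-1,1,2),K,np.array([k1,0,0,0,0.])).reshape(-1,2)
    d=np.c_[p,np.ones(len(p))]
    return -R.T@t,d@R
def onz(n,uv,z):
    o,d=ray(n,uv);s=(z-o[2])/d[:,2];return o+d*s[:,None]
def pts(n,uv,dep):
    o,d=ray(n,uv);return o+d*np.array(dep).reshape(-1,1)
def proj(n,X):
    K,k1,R,t=cal(n);return cv2.projectPoints(np.array(X,float).reshape(-1,3),cv2.Rodrigues(R)[0],t,K,np.array([k1,0,0,0,0.]))[0].reshape(-1,2)
def snap(n,name):
    im,d=vision.camera(n);cv2.imwrite(f'pics/{name}.png',im);np.save(f'pics/{name}.npy',d);return im,d
E
python3 - <<'E'
from h import *
for n in('top','side'):
    snap(n,n+'0');K,k1,R,t=cal(n);print(n,K.round(1).tolist(),k1,(-R.T@t).round(3),R.round(2).tolist())
s=r.read_state();print(s,r.grasp_offset)
E
```

```text
top [[519.4, 0.0, 319.3], [0.0, 519.4, 241.8], [0.0, 0.0, 1.0]] 0.033022284511518424 [0.402 0.071 0.972] [[-0.01, -1.0, 0.02], [-0.99, 0.01, -0.16], [0.16, -0.02, -0.99]]
side [[579.1, 0.0, 318.3], [0.0, 579.1, 238.2], [0.0, 0.0, 1.0]] -0.01943254204014433 [ 0.352 -0.698  0.431] [[0.97, -0.24, -0.01], [-0.1, -0.4, -0.91], [0.22, 0.88, -0.41]]
{'time': 0.1, 'joint_positions': array([-1.24462259,  0.33282183, -0.06468467,  1.46084652,  0.02163181,
        1.34990193, -0.08850608]), 'joint_vel': array([-0.00062669, -0.00202466, -0.0002929 , -0.0025134 , -0.00073715,
        0.00024905,  0.00043418]), 'joint_torque': array([ 1.59786228e-03, -6.24541640e+01,  2.48192553e-02, -3.90713203e+01,
       -6.13292609e-02,  3.64541961e-02,  3.04947253e-05]), 'ee_pos': array([0.21349606, 0.58704039, 0.22183042]), 'eef_rot': array([ 0.12223345,  0.69642826, -0.12313493,  0.69633645]), 'ft_force': array([-0.31593793,  1.39377726, -0.2196699 ]), 'torque': array([-0.04376167, -0.00834568,  0.0131541 ]), 'width': 0.08718516751525536} 0.0187
```

View pics/top0.png

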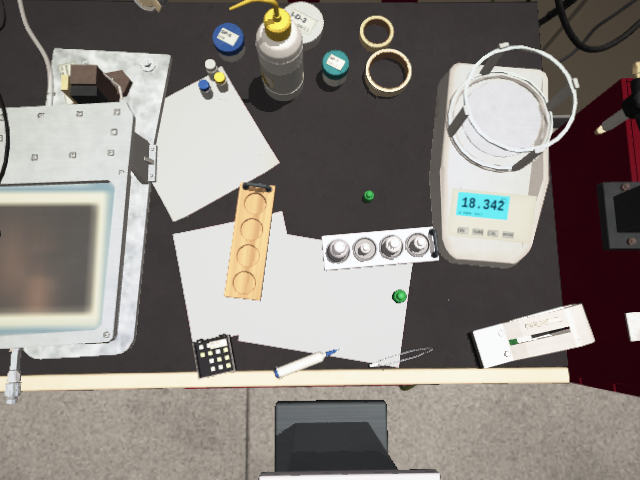

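View pics/side0.png

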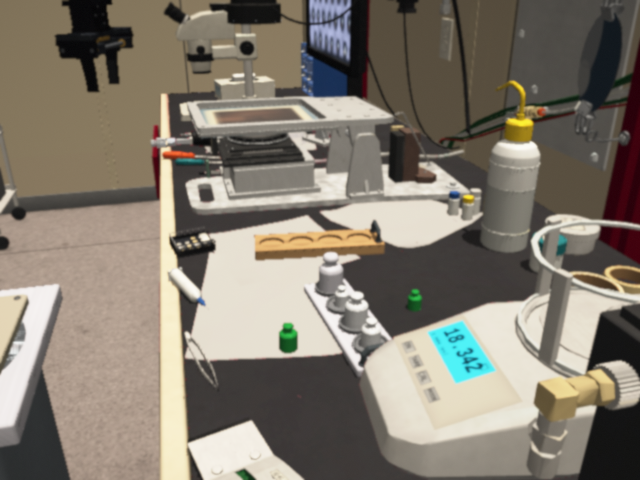

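The top view shows the aluminium rack at about (380,249) with its handle at the right end (433,243). The wooden rack is at (250,242) with its handle at the top (258,186). The green look-alikes at (369,196) and (400,296) stand off the racks. The side view agrees. Next I measure from depth and colour, and enlarge the racks.

```bash
cat > m.py <<'E'
from h import *
im=cv2.imread('pics/top0.png');d=np.load('pics/top0.npy')
v,u=np.mgrid[0:480,0:640];P=pts('top',np.c_[u.ravel(),v.ravel()],d.ravel()).reshape(480,640,3)
H=P[...,2];hsv=cv2.cvtColor(im,cv2.COLOR_BGR2HSV)
print('table z',np.median(H[300:340,420:460]),'paper',np.median(H[310:340,330:360]),'wood',np.median(H[205:210,240:245]))
def rack(mask,z,name):
    n,l,s,c=cv2.connectedComponentsWithStats(mask.astype(np.uint8));i=1+np.argmax(s[1:,4])
    q=np.argwhere(l==i)[:,::-1]
    X=onz('top',q,z)[:,:2]
    b=cv2.minAreaRect((X*1000).astype(np.float32));print(name,b);return b
wood=(hsv[...,0]>8)&(hsv[...,0]<25)&(hsv[...,1]>70)&(u>210)&(u<290)&(v>170)&(v<310)
rack(wood,.018,'wood')
full=(H>.007)&(u>315)&(u<440)&(v>220)&(v<275)
full=cv2.morphologyEx(full.astype(np.uint8),cv2.MORPH_OPEN,np.ones((3,3)))
rack(full,.012,'full')
# weights: points by height
t=(H>.026)&(u>315)&(u<430)&(v>220)&(v<275)
n,l,s,c=cv2.connectedComponentsWithStats(t.astype(np.uint8))
for i in range(1,n):
    if s[i,4]>8:
        Q=P[l==i];print(c[i].round(1),s[i,4],'top z',np.percentile(Q[:,2],97).round(4),'xy',np.median(Q[:,:2],0).round(4),np.ptp(Q[:,:2],axis=0).round(3))
crop=cv2.resize(im[175:310,215:445],None,fx=3.4,fy=3.4,interpolation=cv2.INTER_CUBIC);cv2.imwrite('pics/crop0.png',crop)
E
python3 m.py
```

```text
table z 0.0005312579440090448 paper 0.0012032741263867108 wood 0.01910887937981931
wood ((567.0387573242188, 177.72750854492188), (69.4405746459961, 217.63519287109375), 83.11030578613281)
full ((554.6193237304688, -68.7419662475586), (74.53243255615234, 226.12985229492188), 4.916436672210693)
[392.6 244.1] 246 top z 0.0618 xy [ 0.5499 -0.0819] [0.165 0.17 ]
[419.3 242.5] 155 top z 0.0535 xy [ 0.5537 -0.1318] [0.165 0.216]
[338.4 248.5] 327 top z 0.0716 xy [0.5417 0.016 ] [0.034 0.034]
[365.  247.7] 90 top z 0.0454 xy [ 0.5464 -0.0332] [0.018 0.019]
```

View pics/crop0.png

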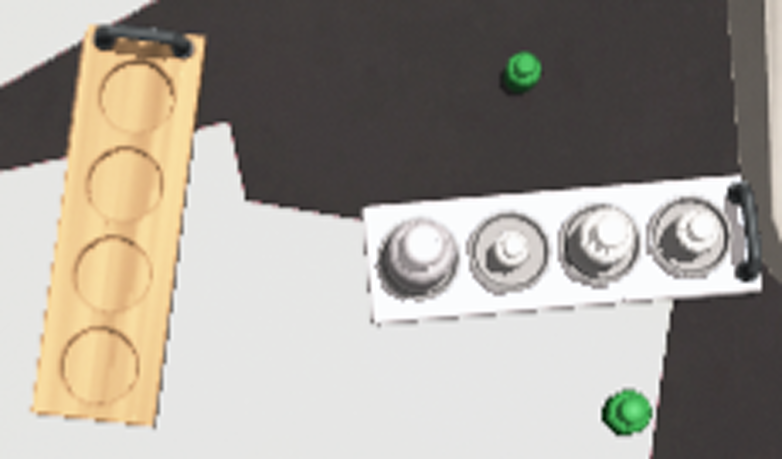

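The enlarged crop confirms four grey weights on the aluminium rack. Counting from its handle they are C (418,243), B (393,244), D (365,248) and A (338,249), with top heights 52/60/44/69 mm as expected (about +2 mm bias). The green pieces at (369,196) and (400,296) are not meant. In the wooden rack, starting farthest from the handle, the order must therefore be C, B, D, A.

```bash
cat > m2.py <<'E'
from h import *
from m import P,H
o=np.array([215,175]);
f=np.array([(418,258),(508,250),(599,244),(688,236)])/3.4+o   # dish rims A D B C
w=np.array([(137,97),(125,184),(113,273),(99,365)])/3.4+o     # recess near handle..far
def fit(uv,z):
    X=onz('top',uv,z)[:,:2];m=X.mean(0);a=np.polyfit([-75,-25,25,75],X,1);dr=a[0]/np.linalg.norm(a[0])
    print('mid',m.round(4),'dir',dr.round(4),'pitch',np.linalg.norm(a[0])*50);
    for k in(-75,-25,25,75):print('  ',(m+dr*k/1000).round(4))
    print(X.round(4).tolist())
fit(f,.019);fit(w,.018)
# max heights in regions
for n,s in(('balance near',(slice(195,270),slice(436,470))),('balance',(slice(60,270),slice(430,600))),('stage',(slice(50,360),slice(0,160))),('bottle',(slice(10,100),slice(255,305)))):
    Q=P[s].reshape(-1,3);Q=Q[(Q[:,2]<.6)];print(n,np.percentile(Q,[1,50,99.5],axis=0).round(3).tolist())
s=r.read_state();from scipy.spatial.transform import Rotation as Ro
print(Ro.from_quat(s['eef_rot']).as_matrix().round(3))
E
python3 m2.py | grep -v '^\[[0-9]* '
```

```text
table z 0.0005312579440090448 paper 0.0012032741263867108 wood 0.01910887937981931
wood ((567.0387573242188, 177.72750854492188), (69.4405746459961, 217.63519287109375), 83.11030578613281)
full ((554.6193237304688, -68.7419662475586), (74.53243255615234, 226.12985229492188), 4.916436672210693)
[392.6 244.1] 246 top z 0.0618 xy [ 0.5499 -0.0819] [0.165 0.17 ]
[419.3 242.5] 155 top z 0.0535 xy [ 0.5537 -0.1318] [0.165 0.216]
[338.4 248.5] 327 top z 0.0716 xy [0.5417 0.016 ] [0.034 0.034]
[365.  247.7] 90 top z 0.0454 xy [ 0.5464 -0.0332] [0.018 0.019]
mid [ 0.5493 -0.0596] dir [ 0.0711 -0.9975] pitch 0.04966002135615154
   [0.544  0.0152]
   [ 0.5475 -0.0347]
   [ 0.5511 -0.0846]
   [ 0.5546 -0.1344]
[[0.5439, 0.0147], [0.5479, -0.0347], [0.5507, -0.0847], [0.5547, -0.1338]]
mid [0.5617 0.178 ] dir [-0.9917  0.1283] pitch 0.04977626374510235
   [0.6361 0.1683]
   [0.5865 0.1748]
   [0.5369 0.1812]
   [0.4874 0.1876]
[[0.6355, 0.1685], [0.5866, 0.1747], [0.5374, 0.1808], [0.4874, 0.1878]]
balance near [[0.51, -0.227, -0.002], [0.572, -0.192, 0.049], [0.637, -0.165, 0.075]]
balance [[0.513, -0.838, -0.697], [0.712, -0.301, 0.06], [1.143, -0.163, 0.181]]
stage [[0.36, 0.35, -0.001], [0.605, 0.434, 0.166], [0.948, 0.657, 0.35]]
bottle [[0.844, 0.075, -0.002], [0.865, 0.115, 0.131], [1.039, 0.173, 0.235]]
[[-0.     0.342  0.94 ]
 [-0.001  0.94  -0.342]
 [-1.    -0.001  0.   ]]
```

```bash
cat > m3.py <<'E'
from h import *
from scipy.optimize import least_squares
im=cv2.imread('pics/top0.png');g=cv2.cvtColor(im,cv2.COLOR_BGR2GRAY)
G=cv2.resize(g,None,fx=4,fy=4,interpolation=cv2.INTER_CUBIC).astype(np.float32)
def circ(c,z,R,lo,hi):
    # radial scan in the plane: darkest line point
    c=np.array(c)
    for it in range(3):
        pt=[]
        for a in np.arange(0,2*np.pi,.1):
            rr=np.arange(lo,hi,.0004);X=np.c_[c[0]+rr*np.cos(a),c[1]+rr*np.sin(a),rr*0+z]
            uv=(proj('top',X)*4+1.5).astype(np.float32)
            s=cv2.remap(G,uv[:,:1],uv[:,1:],cv2.INTER_LINEAR).ravel()
            i=s.argmin();
            if np.median(s)-s[i]>12: pt.append(X[i,:2])
        pt=np.array(pt);f=least_squares(lambda p:np.hypot(*(pt-p[:2]).T)-p[2],[*c,R],loss='soft_l1',f_scale=.0007);c=f.x[:2]
    print(len(pt),f.x.round(4),'rms',np.sqrt(np.mean(f.fun**2)).round(5));return c
C=[circ(c,.018,.02,.014,.026) for c in [(.6361,.1683),(.5865,.1748),(.5369,.1812),(.4874,.1876)]]
C=np.array(C);print('mid',C.mean(0),'steps',np.diff(C,axis=0).round(4).tolist())
# overlays
for n in('top','side'):
    I=cv2.imread(f'pics/{n}0.png');k=3
    I=cv2.resize(I,None,fx=k,fy=k,interpolation=cv2.INTER_CUBIC)
    a=np.linspace(0,2*np.pi,60)
    for q in C: cv2.polylines(I,[np.int32(proj(n,np.c_[q[0]+.02*np.cos(a),q[1]+.02*np.sin(a),a*0+.018])*k+1)],1,(255,0,0),1)
    for j in range(4):
        q=np.array([.5493,-.0596])+np.array([.0785,-.9969])*(-.075+.05*j)
        cv2.polylines(I,[np.int32(proj(n,np.c_[q[0]+.0235*np.cos(a),q[1]+.0235*np.sin(a),a*0+.019])*k+1)],1,(0,0,255),1)
    b=(175,310,215,445) if n=='top' else (215,375,245,400)
    cv2.imwrite(f'pics/ov_{n}.png',I[b[0]*k:b[1]*k,b[2]*k:b[3]*k])
a,b=[cv2.imread(f'pics/ov_{n}.png') for n in('top','side')]
b=cv2.resize(b,(b.shape[1],b.shape[0]))
cv2.imwrite('pics/ov_top.png',a)
E
python3 m3.py
```

```text
45 [0.6367 0.1699 0.0198] rms 0.00206
48 [0.587  0.1758 0.0202] rms 0.00186
46 [0.5372 0.1818 0.0205] rms 0.0014
52 [0.4876 0.1883 0.0204] rms 0.00038
mid [0.56213342 0.17896605] steps [[-0.0496, 0.006], [-0.0498, 0.006], [-0.0496, 0.0065]]
```

View pics/ov_top.png

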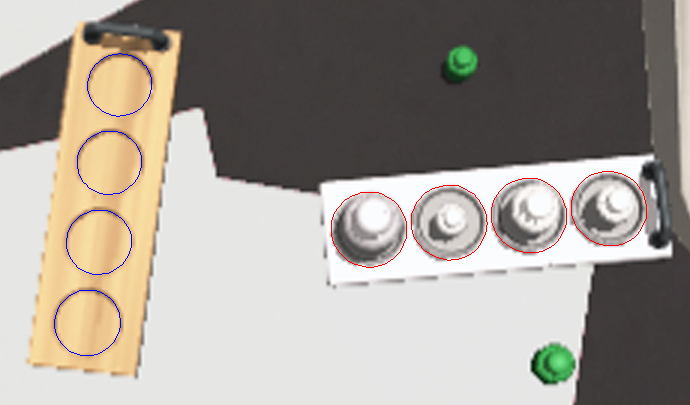

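View pics/ov_side.png

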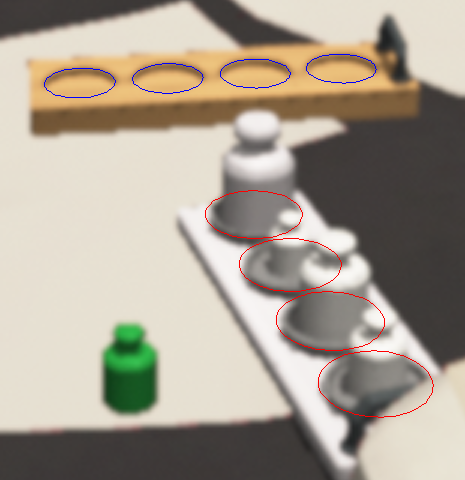

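Both overlays agree to within 1–2 mm. I'll write a small planner that converts a target pose into tool units.

```bash
cat > p.py <<'E'
import sys
from h import *
from scipy.spatial.transform import Rotation as Ro
def go(x,y,z,yaw):
    s=r.read_state();R=Ro.from_quat(s['eef_rot']).as_matrix()
    a=np.deg2rad(yaw);Y=np.array([np.cos(a),np.sin(a),0]);X=np.array([0,0,-1.]);T=np.c_[X,Y,np.cross(X,Y)]
    sh=R.T@(np.array([x,y,z])-s['ee_pos'])/.25;tu=Ro.from_matrix(R.T@T).as_rotvec()/1.5
    print('t%.1f'%s['time'],'at',s['ee_pos'].round(4),'w%.4f'%s['width'],'F',s['ft_force'].round(1),'->',sh.round(3),tu.round(3),'j',s['joint_positions'].round(2))
if __name__=='__main__': go(*map(float,sys.argv[1:]))
E
python3 p.py .213 .587 .28 70; python3 p.py .36 .27 .28 37;python3 p.py .5546 -.1344 .15 4.5
```

```text
t0.1 at [0.2135 0.587  0.2218] w0.0872 F [-0.3  1.4 -0.2] -> [-0.233 -0.001 -0.002] [0.    0.    0.001] j [-1.24  0.33 -0.06  1.46  0.02  1.35 -0.09]
t0.1 at [0.2135 0.587  0.2218] w0.0872 F [-0.3  1.4 -0.2] -> [-0.231 -0.992  0.984] [0.384 0.    0.001] j [-1.24  0.33 -0.06  1.46  0.02  1.35 -0.09]
t0.1 at [0.2135 0.587  0.2218] w0.0872 F [-0.3  1.4 -0.2] -> [ 0.29  -2.245  2.268] [0.762 0.001 0.001] j [-1.24  0.33 -0.06  1.46  0.02  1.35 -0.09]
```

```bash
python3 -m pendant '-0.24 0 0 0 0 0;-0.24 -0.99 0.98 0.38 0 0;-0.24 -0.99 0.98 0.38 0 0;-0.24 -0.99 0.98 0.38 0 0;-0.24 -0.99 0.98 0.38 0 0;-0.24 -0.99 0.98 0.38 0 0;-0.24 -0.99 0.98 0.38 0 0;-0.24 -0.99 0.98 0.38 0 0' 0.4 20; python3 p.py .36 .27 .28 37;python3 p.py .5546 -.1344 .15 4.5;python3 p.py .45 .07 .2 20
```

```text
time: 0.9
ee_pos: [0.3597, 0.2688, 0.2824]
eef_rot: [0.314, 0.634, -0.314, 0.634]
ft_force: [1.6, 0.9, 1.0]
width: 0.061
t0.9 at [0.3597 0.2688 0.2824] w0.0610 F [1.6 0.9 1. ] -> [ 0.01   0.004 -0.003] [ 0.004 -0.     0.   ] j [-0.97 -0.1   0.21  1.81  0.02  1.43 -0.11]
t0.9 at [0.3597 0.2688 0.2824] w0.0610 F [1.6 0.9 1. ] -> [ 0.529 -0.358  1.755] [ 0.382 -0.     0.   ] j [-0.97 -0.1   0.21  1.81  0.02  1.43 -0.11]
t0.9 at [0.3597 0.2688 0.2824] w0.0610 F [1.6 0.9 1. ] -> [ 0.329 -0.195  0.852] [ 0.202 -0.     0.   ] j [-0.97 -0.1   0.21  1.81  0.02  1.43 -0.11]
```

```bash
python3 -m pendant '0.3 -0.2 0.9 0.38 0 0;0.3 -0.2 0.9 0.38 0 0;0.3 -0.2 0.9 0.38 0 0;0.3 -0.2 0.9 0.38 0 0;0.3 -0.2 0.9 0.38 0 0;0.3 -0.2 0.9 0.38 0 0;0.3 -0.2 0.9 0.38 0 0' ;python3 p.py .5546 -.1344 .12 4.5
```

```text
time: 1.6
ee_pos: [0.4558, 0.0613, 0.2071]
eef_rot: [0.479, 0.52, -0.48, 0.519]
ft_force: [-0.3, -0.3, -0.1]
width: 0.0613
t1.6 at [0.4558 0.0613 0.2071] w0.0613 F [-0.3 -0.3 -0.1] -> [0.348 0.332 0.812] [0.001 0.    0.001] j [-0.71 -0.05  0.47  1.92  0.02  1.27 -0.17]
```

```bash
python3 -m pendant '0 0.33 0.81 0 0 0;0 0.33 0.81 0 0 0;0 0.33 0.81 0 0 0;0 0.33 0.81 0 0 0;0 0.33 0.81 0 0 0;0.35 0.33 0.81 0 0 0;0.35 0.33 0.81 0 0 0;0.35 0.33 0.81 0 0 0' ;python3 - <<'E'
from h import *
im,_=snap('top','t1')
a=im[150:330,280:460];im2,_=snap('side','s1');b=im2[180:400,270:490]
cv2.imwrite('pics/v1.png',np.hstack([cv2.resize(a,(400,400),interpolation=2),cv2.resize(b,(400,400),interpolation=2)]))
E
python3 p.py .5546 -.1344 .025 4.5
```

```text
time: 2.4
ee_pos: [0.5522, -0.1307, 0.1156]
eef_rot: [0.477, 0.523, -0.48, 0.518]
ft_force: [-1.1, -0.3, 0.8]
width: 0.0607
t2.5 at [ 0.5552 -0.132   0.1208] w0.0611 F [-0.3  0.1  0.2] -> [ 0.383 -0.003  0.009] [ 0.003 -0.     0.   ] j [-0.4   0.34  0.67  1.76 -0.23  1.12  0.43]
```

View pics/v1.png

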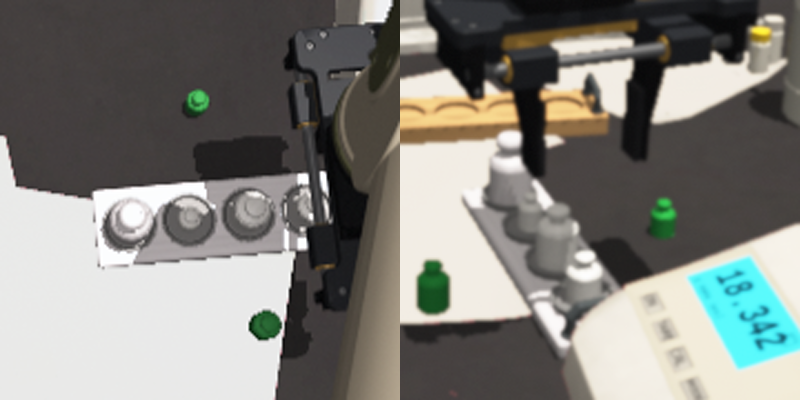

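The left panel shows the gripper over weight C at (300,205). The right panel shows the fingers above, with jaws across the rack. Now I descend, grip and lift.

```bash
python3 -m pendant '0.15 0 0.01 0 0 0;0.25 0 0.01 0 0 0;0.34 0 0.01 0 0 0;0.37 0 0.01 0 0 0;0.388 0 0.01 0 0 0;0.388 0 0.01 0 0 0' ; python3 p.py .5546 -.1344 .023 4.5; python3 -m pendant '0 0 0 0 0 0;0 0 0 0 0 0;0 0 0 0 0 0;0 0 0 0 0 0;0 0 0 0 0 0' -1 20; python3 -m pendant '-0.1 0 0 0 0 0;-0.2 0 0 0 0 0;-0.3 0 0 0 0 0;-0.4 0 0 0 0 0;-0.5 0 0 0 0 0;-0.5 0 0 0 0 0' ;python3 p.py .4876 .1883 .10 83
```

```text
time: 3.1
ee_pos: [0.5561, -0.1355, 0.0244]
eef_rot: [0.479, 0.52, -0.478, 0.521]
ft_force: [0.0, 0.3, -0.3]
width: 0.0607
t3.1 at [ 0.5561 -0.1355  0.0244] w0.0607 F [ 0.   0.3 -0.3] -> [ 0.006 -0.006 -0.005] [ 0.003 -0.    -0.001] j [-0.34  0.47  0.62  1.83 -0.33  0.94  0.5 ]
time: 3.6
ee_pos: [0.5551, -0.1356, 0.0232]
eef_rot: [0.479, 0.52, -0.479, 0.52]
ft_force: [-0.6, -0.9, 0.7]
width: 0.0288
time: 4.2
ee_pos: [0.5566, -0.1362, 0.1511]
eef_rot: [0.48, 0.519, -0.478, 0.521]
ft_force: [0.2, -0.2, -0.8]
width: 0.0233
t4.2 at [ 0.5566 -0.1362  0.1511] w0.0233 F [ 0.2 -0.2 -0.8] -> [ 0.203 -0.17  -1.316] [-0.911  0.002 -0.003] j [-0.41  0.31  0.69  1.73 -0.21  1.17  0.42]
```

The fingers were still closing when the lift began, so I check the hold.

```bash
python3 - <<'E'
from h import *
im,_=snap('side','s2');cv2.imwrite('pics/v2.png',cv2.resize(im[120:400,270:490],(550,600)[::1],interpolation=2))
E
python3 p.py .4876 .1883 .10 83
```

```text
t4.2 at [ 0.5558 -0.1358  0.1493] w0.0233 F [-0.  0. -1.] -> [ 0.197 -0.166 -1.314] [-0.911  0.001 -0.002] j [-0.41  0.31  0.69  1.73 -0.21  1.17  0.42]
```

View pics/v2.png

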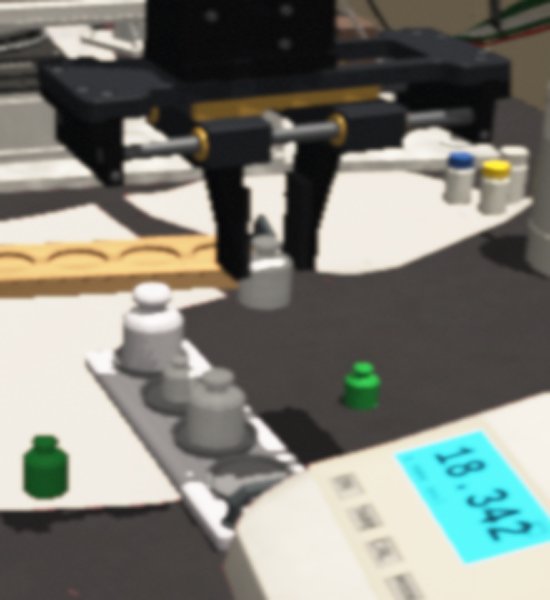

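C is held upright at crop (265,275), with the bottom near crop y=306. I work out its height relative to the TCP and the carry move.

```bash
python3 - <<'E'
from h import *
for uv in [(376,120+306/2.143),(376,120+239/2.143)]:
    o,d=ray('side',[uv]);d=d[0]
    for y in(-.148,-.136):print(uv,y,o+d*(y-o[1])/d[1])
E
python3 p.py .5 .02 .13 44
```

```text
(376, 262.7904806346244) -0.148 [ 0.55395657 -0.148       0.13561048]
(376, 262.7904806346244) -0.136 [ 0.5583644  -0.136       0.12915848]
(376, 231.52589827344843) -0.148 [ 0.55248174 -0.148       0.17425002]
(376, 231.52589827344843) -0.136 [ 0.55685737 -0.136       0.16864173]
t4.2 at [ 0.5558 -0.1358  0.1493] w0.0233 F [-0.  0. -1.] -> [ 0.077 -0.172 -0.639] [-0.457  0.001 -0.002] j [-0.41  0.31  0.69  1.73 -0.21  1.17  0.42]
```

```bash
python3 -m pendant '0 -0.17 -0.64 -0.46 0 0;0 -0.17 -0.64 -0.46 0 0;0 -0.17 -0.64 -0.46 0 0;0 -0.17 -0.64 -0.46 0 0;0 -0.17 -0.64 -0.46 0 0;0 -0.17 -0.64 -0.46 0 0';python3 p.py .4876 .1883 .08 83
```

```text
time: 4.85
ee_pos: [0.4988, 0.0209, 0.147]
eef_rot: [0.274, 0.652, -0.274, 0.651]
ft_force: [0.1, -0.6, -1.9]
width: 0.0232
t4.8 at [0.4988 0.0209 0.147 ] w0.0232 F [ 0.1 -0.6 -1.9] -> [ 0.268  0.437 -0.509] [-0.449 -0.001  0.001] j [-0.63  0.11  0.53  1.91 -0.06  1.14  0.7 ]
```

```bash
python3 -m pendant '0 0.44 -0.51 -0.45 0 0;0 0.44 -0.51 -0.45 0 0;0 0.44 -0.51 -0.45 0 0;0 0.44 -0.51 -0.45 0 0;0 0.44 -0.51 -0.45 0 0;0.2 0.44 -0.51 -0.45 0 0;0.27 0.44 -0.51 -0.45 0 0;0.27 0.44 -0.51 -0.45 0 0';python3 - <<'E'
from h import *
im,_=snap('top','t3');b,_=snap('side','s3')
cv2.imwrite('pics/v3.png',np.hstack([cv2.resize(im[160:320,180:340],(400,400),interpolation=2),cv2.resize(b[170:310,230:390],(400,350),interpolation=2)[:400].copy() if 0 else cv2.resize(b[160:310,230:390],(400,400),interpolation=2)]))
E
python3 p.py .4876 .1883 .032 83
```

```text
time: 5.65
ee_pos: [0.4875, 0.1866, 0.0772]
eef_rot: [0.044, 0.707, -0.046, 0.704]
ft_force: [0.8, -0.2, -0.6]
width: 0.0232
t5.8 at [0.4898 0.1878 0.0806] w0.0235 F [ 1.  -0.5 -0.5] -> [ 0.195  0.001 -0.009] [-0.003 -0.     0.   ] j [-0.76  0.25  0.34  1.91 -0.1   1.01  1.07]
```

View pics/v3.png

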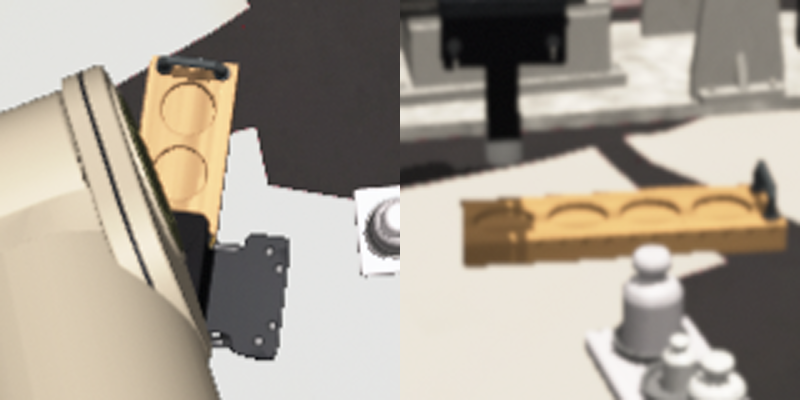

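The left panel shows the arm over the farthest recess, the one away from the handle. The right panel shows the weight's base at (505,160), above that recess. Descending in small steps with a force check.

```bash
python3 -m pendant '0.08 0 -0.008 0 0 0;0.14 0 -0.008 0 0 0;0.18 0 -0.008 0 0 0;0.19 0 -0.008 0 0 0;0.19 0 -0.008 0 0 0';python3 -m pendant '0.006 0 0 0 0 0;0.012 0 0 0 0 0';python3 -m pendant '0.006 0 0 0 0 0;0.006 0 0 0 0 0';python3 p.py .4876 .1883 .027 83
```

```text
time: 6.25
ee_pos: [0.4879, 0.1887, 0.0336]
eef_rot: [0.044, 0.706, -0.044, 0.706]
ft_force: [0.4, 0.3, -0.7]
width: 0.0232
time: 6.45
ee_pos: [0.4887, 0.1889, 0.0316]
eef_rot: [0.044, 0.705, -0.043, 0.706]
ft_force: [-6.8, -3.7, 24.9]
width: 0.0233
time: 6.65
ee_pos: [0.4891, 0.1889, 0.0312]
eef_rot: [0.045, 0.705, -0.043, 0.707]
ft_force: [-4.5, -3.8, 22.2]
width: 0.023
t6.7 at [0.4891 0.1889 0.0312] w0.0230 F [-4.5 -3.8 22.2] -> [ 0.017 -0.003 -0.006] [-0.002  0.002 -0.001] j [-0.74  0.32  0.33  1.94 -0.13  0.9   1.1 ]
```

Run:
```python
from h import *
b,_=snap('side','s4');print(proj('side',[[.4876,.1883,.018],[.4876,.1683,.018],[.4676,.1883,.018]]).round(1).tolist())
cv2.imwrite('pics/v4.png',cv2.resize(b[190:280,230:350],(800,600),interpolation=2))
```

```text
[[271.3, 242.3], [273.3, 247.1], [259.6, 243.5]]
```

View pics/v4.png

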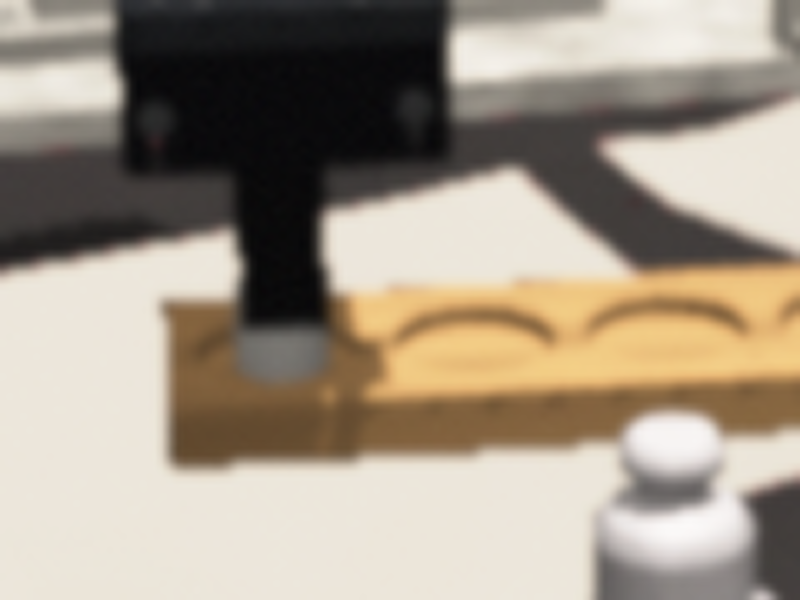

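The base meets the recess's front rim (crop y≈382, predicted 381), so it is on the recess floor and off-centre by 2 mm at most. Release it and retreat.

```bash
python3 -m pendant '-0.008 0 0 0 0 0;-0.008 0 0 0 0 0;-0.008 0 0 0 0 0;-0.008 0 0 0 0 0;-0.008 0 0 0 0 0;-0.008 0 0 0 0 0' 0.3; python3 -m pendant '-0.1 0 0 0 0 0;-0.2 0 0 0 0 0;-0.4 0 0 0 0 0;-0.4 0 0 0 0 0;-0.4 0 0 0 0 0'; python3 p.py .5 .02 .14 44;python3 p.py .55 -.0846 .14 4.5
```

```text
time: 7.3
ee_pos: [0.4874, 0.1886, 0.0304]
eef_rot: [0.044, 0.706, -0.044, 0.706]
ft_force: [0.2, -0.2, -0.2]
width: 0.0554
time: 7.8
ee_pos: [0.4881, 0.189, 0.1315]
eef_rot: [0.044, 0.705, -0.043, 0.706]
ft_force: [0.1, 0.0, -0.2]
width: 0.0565
t7.8 at [0.4881 0.189  0.1315] w0.0565 F [ 0.1  0.  -0.2] -> [-0.035 -0.665  0.131] [ 0.453  0.001 -0.002] j [-0.77  0.18  0.35  1.86 -0.07  1.11  1.05]
t7.8 at [0.4881 0.189  0.1315] w0.0565 F [ 0.1  0.  -0.2] -> [-0.035 -1.056  0.381] [ 0.912  0.    -0.002] j [-0.77  0.18  0.35  1.86 -0.07  1.11  1.05]
```

```bash
python3 -m pendant '-0.04 -0.7 0.14 0.46 0 0;-0.04 -0.7 0.14 0.46 0 0;-0.04 -0.7 0.14 0.46 0 0;-0.04 -0.7 0.14 0.46 0 0;-0.04 -1 0.36 0.91 0 0;-0.04 -1 0.36 0.91 0 0;-0.04 -1 0.36 0.91 0 0;-0.04 -1 0.36 0.91 0 0';python3 p.py .5513 -.0845 .12 4.5
```

```text
time: 8.6
ee_pos: [0.5452, -0.0724, 0.1388]
eef_rot: [0.436, 0.556, -0.438, 0.555]
ft_force: [-0.1, 0.9, 0.6]
width: 0.0563
t8.6 at [ 0.5452 -0.0724  0.1388] w0.0563 F [-0.1  0.9  0.6] -> [0.075 0.012 0.053] [0.106 0.001 0.002] j [-0.53  0.27  0.67  1.8  -0.18  1.14  0.44]
```

```bash
python3 -m pendant '0.08 0.012 0.053 0.106 0 0;0.08 0.012 0.053 0.106 0 0;0.08 0.012 0.053 0.106 0 0;0.08 0.012 0.053 0.106 0 0';python3 - <<'E'
from h import *
a,_=snap('top','t5');b,_=snap('side','s5')
cv2.imwrite('pics/v5.png',np.hstack([cv2.resize(a[170:320,220:420],(440,330),interpolation=2),cv2.resize(b[190:360,230:400],(330,330),interpolation=2)]))
E
python3 p.py .5513 -.0845 .024 4.5
```

```text
time: 9.0
ee_pos: [0.5519, -0.0822, 0.1206]
eef_rot: [0.477, 0.522, -0.477, 0.522]
ft_force: [-0.4, 0.4, 0.1]
width: 0.0565
t9.1 at [ 0.5522 -0.0822  0.1209] w0.0567 F [-0.6  0.6  0.4] -> [ 0.388 -0.005  0.009] [ 0.008 -0.    -0.   ] j [-0.52  0.31  0.69  1.8  -0.22  1.11  0.34]
```

View pics/v5.png

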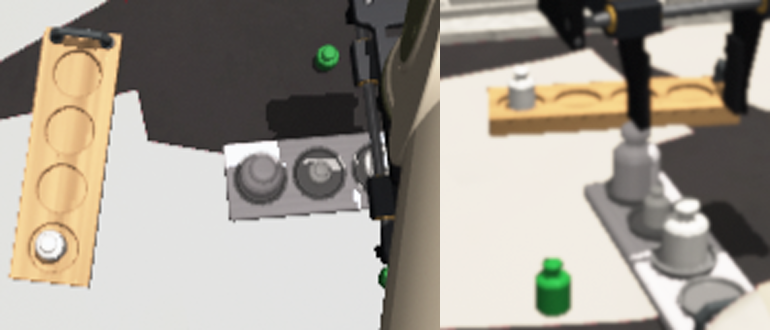

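C stands centred in the farthest recess (left panel (49,243), recess (54,246), less parallax). The gripper is over B. This time I give the fingers more closing time.

```bash
python3 -m pendant '0.15 -0.005 0.01 0.008 0 0;0.25 -0.005 0.01 0.008 0 0;0.34 -0.005 0.01 0.008 0 0;0.37 -0.005 0.01 0.008 0 0;0.388 -0.005 0.01 0.008 0 0;0.388 -0.005 0.01 0.008 0 0' ; python3 -m pendant '0 0 0 0 0 0;0 0 0 0 0 0;0 0 0 0 0 0;0 0 0 0 0 0;0 0 0 0 0 0;0 0 0 0 0 0;0 0 0 0 0 0;0 0 0 0 0 0' -1 30; python3 -m pendant '0 0 0 0 0 0;0 0 0 0 0 0;0 0 0 0 0 0'; python3 p.py .5513 -.0845 .024 4.5
```

```text
time: 9.7
ee_pos: [0.5514, -0.0852, 0.0241]
eef_rot: [0.481, 0.519, -0.48, 0.519]
ft_force: [-0.5, 0.7, 0.1]
width: 0.0565
time: 10.5
ee_pos: [0.5514, -0.0852, 0.0238]
eef_rot: [0.481, 0.519, -0.48, 0.519]
ft_force: [0.2, 0.4, 5.5]
width: 0.0293
time: 10.8
ee_pos: [0.5514, -0.0852, 0.0238]
eef_rot: [0.481, 0.519, -0.48, 0.519]
ft_force: [-0.4, 1.5, 6.3]
width: 0.0292
t10.8 at [ 0.5514 -0.0852  0.0238] w0.0292 F [-0.4  1.5  6.3] -> [-0.001 -0.    -0.003] [-0.002 -0.    -0.   ] j [-0.46  0.45  0.64  1.87 -0.33  0.93  0.41]
```

```bash
python3 -m pendant '-0.1 0 0 0 0 0;-0.2 0 0 0 0 0;-0.3 0 0 0 0 0;-0.4 0 0 0 0 0;-0.48 0 0 0 0 0;-0.48 0 0 0 0 0'; python3 p.py .52 .05 .14 44;python3 p.py .5372 .1818 .14 83
```

```text
time: 11.4
ee_pos: [0.552, -0.0855, 0.1452]
eef_rot: [0.481, 0.518, -0.48, 0.519]
ft_force: [0.8, -0.2, -2.9]
width: 0.0296
t11.4 at [ 0.552  -0.0855  0.1452] w0.0296 F [ 0.8 -0.2 -2.9] -> [ 0.021 -0.086 -0.55 ] [-0.461  0.001 -0.002] j [-0.53  0.28  0.71  1.77 -0.2   1.16  0.32]
t11.4 at [ 0.552  -0.0855  0.1452] w0.0296 F [ 0.8 -0.2 -2.9] -> [ 0.021  0.022 -1.071] [-0.915  0.001 -0.002] j [-0.53  0.28  0.71  1.77 -0.2   1.16  0.32]
```

```bash
python3 -m pendant '0 -0.13 -0.5 -0.46 0 0;0 -0.13 -0.5 -0.46 0 0;0 -0.13 -0.5 -0.46 0 0;0 -0.13 -0.5 -0.46 0 0;0 -0.13 -1 -0.46 0 0;0 -0.13 -1 -0.46 0 0;0 -0.13 -1 -0.9 0 0;0 -0.13 -1 -0.9 0 0';python3 p.py .5372 .1818 .08 83
```

```text
time: 12.2
ee_pos: [0.4976, 0.1663, 0.1414]
eef_rot: [0.172, 0.687, -0.172, 0.685]
ft_force: [0.4, -1.0, -2.9]
width: 0.0293
t12.2 at [0.4976 0.1663 0.1414] w0.0293 F [ 0.4 -1.  -2.9] -> [0.245 0.13  0.111] [-0.247 -0.002  0.001] j [-0.81  0.18  0.44  1.85 -0.09  1.13  0.74]
```

```bash
python3 -m pendant '0 0.13 0.11 -0.247 0 0;0 0.13 0.11 -0.247 0 0;0 0.13 0.11 -0.247 0 0;0.12 0.13 0.11 -0.247 0 0;0.24 0.13 0.11 -0.247 0 0;0.24 0.13 0.11 -0.247 0 0;0.24 0.13 0.11 -0.247 0 0';python3 p.py .5372 .1818 .026 83
```

```text
time: 12.9
ee_pos: [0.5387, 0.1762, 0.0827]
eef_rot: [0.047, 0.706, -0.048, 0.705]
ft_force: [0.9, -0.2, -2.0]
width: 0.029
t12.9 at [0.5387 0.1762 0.0827] w0.0290 F [ 0.9 -0.2 -2. ] -> [ 0.227  0.022 -0.008] [-0.008 -0.001  0.001] j [-0.73  0.34  0.4   1.8  -0.15  1.04  1.16]
```

```bash
python3 -m pendant '0.04 0.022 -0.008 -0.008 0 0;0.12 0.022 -0.008 -0.008 0 0;0.18 0.022 -0.008 -0.008 0 0;0.21 0.022 -0.008 -0.008 0 0;0.21 0.022 -0.008 -0.008 0 0';python3 p.py .5372 .1818 .022 83
```

```text
time: 13.4
ee_pos: [0.5377, 0.1822, 0.0302]
eef_rot: [0.043, 0.706, -0.043, 0.705]
ft_force: [-0.6, -0.7, -2.2]
width: 0.0291
t13.4 at [0.5377 0.1822 0.0302] w0.0291 F [-0.6 -0.7 -2.2] -> [ 0.033 -0.002 -0.002] [ 0.    -0.001  0.001] j [-0.72  0.41  0.37  1.83 -0.18  0.94  1.18]
```

```bash
python3 -m pendant '0.01 0 0 0 0 0;0.02 0 0 0 0 0;0.03 0 0 0 0 0;0.03 0 0 0 0 0';python3 -m pendant '0.006 0 0 0 0 0;0.006 0 0 0 0 0'
```

```text
time: 13.8
ee_pos: [0.5382, 0.1824, 0.0235]
eef_rot: [0.043, 0.706, -0.043, 0.706]
ft_force: [-0.3, 0.5, -2.4]
width: 0.0295
time: 14.0
ee_pos: [0.5382, 0.1824, 0.022]
eef_rot: [0.043, 0.706, -0.043, 0.706]
ft_force: [0.3, -0.3, -2.9]
width: 0.0291
```

```bash
python3 -m pendant '0.004 0 0 0 0 0;0.004 0 0 0 0 0';python3 -m pendant '0.004 0 0 0 0 0;0.004 0 0 0 0 0'
```

```text
time: 14.2
ee_pos: [0.5382, 0.1824, 0.021]
eef_rot: [0.043, 0.706, -0.043, 0.706]
ft_force: [-0.1, -0.2, -2.4]
width: 0.0291
time: 14.4
ee_pos: [0.5383, 0.1824, 0.0208]
eef_rot: [0.043, 0.706, -0.043, 0.706]
ft_force: [-3.9, -1.3, 6.9]
width: 0.0295
```

Contact at TCP z=0.0208, the predicted 0.021. Release B, then go for D.

```bash
python3 -m pendant '0 0 0 0 0 0;0 0 0 0 0 0;0 0 0 0 0 0;0 0 0 0 0 0;0 0 0 0 0 0;0 0 0 0 0 0' 0.3; python3 -m pendant '-0.1 0 0 0 0 0;-0.2 0 0 0 0 0;-0.45 0 0 0 0 0;-0.45 0 0 0 0 0;-0.45 0 0 0 0 0'; python3 p.py .5474 -.0347 .14 4.5
```

```text
time: 15.0
ee_pos: [0.5382, 0.1824, 0.02]
eef_rot: [0.043, 0.706, -0.043, 0.706]
ft_force: [-0.4, -0.7, 0.1]
width: 0.0556
time: 15.5
ee_pos: [0.5397, 0.183, 0.135]
eef_rot: [0.044, 0.704, -0.042, 0.707]
ft_force: [-0.3, 0.2, 0.6]
width: 0.0566
t15.5 at [0.5397 0.183  0.135 ] w0.0566 F [-0.3  0.2  0.6] -> [-0.022 -0.86   0.137] [ 0.913  0.001 -0.003] j [-0.75  0.28  0.41  1.75 -0.12  1.13  1.14]
```

```bash
python3 -m pendant '-0.02 -0.87 0.06 0.46 0 0;-0.02 -0.87 0.06 0.46 0 0;-0.02 -0.87 0.06 0.46 0 0;-0.02 -0.87 0.12 0.46 0 0;-0.02 -0.87 0.12 0.91 0 0;-0.02 -0.87 0.12 0.91 0 0;-0.02 -0.87 0.12 0.91 0 0;-0.02 -0.87 0.12 0.91 0 0';python3 p.py .5474 -.0347 .12 4.5
```

```text
time: 16.3
ee_pos: [0.5406, -0.0374, 0.136]
eef_rot: [0.435, 0.557, -0.437, 0.556]
ft_force: [0.6, -0.0, 0.9]
width: 0.0568
t16.3 at [ 0.5406 -0.0374  0.136 ] w0.0568 F [ 0.6 -0.   0.9] -> [ 0.064  0.029 -0.004] [0.109 0.    0.001] j [-0.62  0.25  0.7   1.82 -0.18  1.13  0.38]
```

```bash
python3 -m pendant '0 0.03 -0.004 0.109 0 0;0.1 0.03 -0.004 0.109 0 0;0.2 0.03 -0.004 0.109 0 0;0.3 0.03 -0.004 0.109 0 0;0.36 0.03 -0.004 0.109 0 0;0.4 0.03 -0.004 0.109 0 0;0.4 0.03 -0.004 0.109 0 0';python3 p.py .5474 -.0347 .0225 4.5
```

```text
time: 17.0
ee_pos: [0.5476, -0.0345, 0.0363]
eef_rot: [0.478, 0.521, -0.479, 0.52]
ft_force: [0.3, 0.3, 0.9]
width: 0.0568
t17.0 at [ 0.5476 -0.0345  0.0363] w0.0568 F [0.3 0.3 0.9] -> [ 0.055 -0.001  0.001] [0.004 0.    0.001] j [-0.58  0.41  0.66  1.89 -0.31  0.95  0.31]
```

```bash
python3 -m pendant '0.03 0 0 0 0 0;0.055 0 0 0 0 0;0.055 0 0 0 0 0'; python3 -m pendant '0 0 0 0 0 0;0 0 0 0 0 0;0 0 0 0 0 0;0 0 0 0 0 0;0 0 0 0 0 0;0 0 0 0 0 0;0 0 0 0 0 0;0 0 0 0 0 0' -1 20; python3 -m pendant '0 0 0 0 0 0;0 0 0 0 0 0;0 0 0 0 0 0;0 0 0 0 0 0'; python3 p.py .5474 -.0347 .0225 4.5
```

```text
time: 17.3
ee_pos: [0.5483, -0.0342, 0.0234]
eef_rot: [0.478, 0.521, -0.478, 0.521]
ft_force: [0.8, 0.1, 0.0]
width: 0.0565
time: 18.1
ee_pos: [0.5484, -0.0343, 0.0238]
eef_rot: [0.478, 0.521, -0.478, 0.521]
ft_force: [-1.6, -0.2, 1.5]
width: 0.0185
time: 18.5
ee_pos: [0.5484, -0.0343, 0.0238]
eef_rot: [0.478, 0.521, -0.478, 0.521]
ft_force: [-1.3, 0.1, 2.7]
width: 0.0183
t18.5 at [ 0.5484 -0.0343  0.0238] w0.0183 F [-1.3  0.1  2.7] -> [ 0.005 -0.004  0.001] [ 0.004 -0.     0.   ] j [-0.57  0.43  0.65  1.89 -0.33  0.92  0.33]
```

```bash
python3 -m pendant '-0.1 0 0 0 0 0;-0.2 0 0 0 0 0;-0.3 0 0 0 0 0;-0.4 0 0 0 0 0;-0.48 0 0 0 0 0;-0.48 0 0 0 0 0'; python3 p.py .587 .1758 .14 83
```

```text
time: 19.1
ee_pos: [0.55, -0.0344, 0.1462]
eef_rot: [0.48, 0.52, -0.477, 0.522]
ft_force: [0.9, 0.2, 0.1]
width: 0.0185
t19.1 at [ 0.55   -0.0344  0.1462] w0.0185 F [0.9 0.2 0.1] -> [ 0.026  0.218 -0.825] [-0.909  0.002 -0.003] j [-0.64  0.26  0.73  1.79 -0.19  1.15  0.23]
```

```bash
python3 -m pendant '0 0.1 -0.5 -0.46 0 0;0 0.1 -0.5 -0.46 0 0;0 0.1 -0.5 -0.46 0 0;0 0.1 -0.85 -0.46 0 0;0 0.22 -0.85 -0.91 0 0;0 0.22 -0.85 -0.91 0 0;0 0.22 -0.85 -0.91 0 0;0 0.22 -0.85 -0.91 0 0';python3 p.py .587 .1758 .08 83
```

```text
time: 19.9
ee_pos: [0.5848, 0.1822, 0.142]
eef_rot: [0.098, 0.701, -0.099, 0.7]
ft_force: [0.4, -1.1, -1.5]
width: 0.0184
t19.9 at [0.5848 0.1822 0.142 ] w0.0184 F [ 0.4 -1.1 -1.5] -> [ 0.248 -0.022  0.016] [-0.105 -0.001  0.001] j [-0.71  0.38  0.42  1.62 -0.16  1.19  1.04]
```

```bash
python3 -m pendant '0 -0.022 0.016 -0.105 0 0;0.1 -0.022 0.016 -0.105 0 0;0.2 -0.022 0.016 -0.105 0 0;0.3 -0.022 0.016 -0.105 0 0;0.4 -0.022 0.016 -0.105 0 0;0.44 -0.022 0.016 -0.105 0 0;0.44 -0.022 0.016 -0.105 0 0';python3 p.py .587 .1758 .022 83
```

```text
time: 20.6
ee_pos: [0.5862, 0.1752, 0.0317]
eef_rot: [0.045, 0.707, -0.046, 0.704]
ft_force: [0.3, -0.0, 0.0]
width: 0.0185
t20.6 at [0.5862 0.1752 0.0317] w0.0185 F [ 0.3 -0.   0. ] -> [0.039 0.003 0.003] [-0.004 -0.002  0.001] j [-0.66  0.49  0.37  1.71 -0.21  0.98  1.23]
```

```bash
python3 -m pendant '0.015 0.003 0 0 0 0;0.03 0.003 0 0 0 0;0.036 0.003 0 0 0 0;0.036 0.003 0 0 0 0';python3 -m pendant '0.004 0 0 0 0 0;0.004 0 0 0 0 0';python3 -m pendant '0.004 0 0 0 0 0;0.004 0 0 0 0 0'
```

```text
time: 21.0
ee_pos: [0.5878, 0.1765, 0.0251]
eef_rot: [0.045, 0.706, -0.045, 0.706]
ft_force: [-0.4, 0.3, -1.0]
width: 0.0185
time: 21.2
ee_pos: [0.5877, 0.1765, 0.0239]
eef_rot: [0.045, 0.706, -0.045, 0.706]
ft_force: [0.4, -0.2, -1.3]
width: 0.0184
time: 21.4
ee_pos: [0.5876, 0.1764, 0.0227]
eef_rot: [0.045, 0.706, -0.045, 0.706]
ft_force: [0.0, -0.2, -1.6]
width: 0.0184
```

```bash
python3 -m pendant '0.004 0 0 0 0 0;0.004 0 0 0 0 0';python3 -m pendant '0.003 0 0 0 0 0;0.003 0 0 0 0 0'
```

```text
time: 21.6
ee_pos: [0.5875, 0.1764, 0.0216]
eef_rot: [0.045, 0.706, -0.045, 0.706]
ft_force: [-0.6, -1.1, -0.1]
width: 0.0187
time: 21.8
ee_pos: [0.5876, 0.1764, 0.021]
eef_rot: [0.045, 0.706, -0.045, 0.706]
ft_force: [0.0, -0.6, -0.7]
width: 0.0184
```

```bash
python3 -m pendant '0.003 0 0 0 0 0;0.003 0 0 0 0 0'; python3 -m pendant '0 0 0 0 0 0;0 0 0 0 0 0;0 0 0 0 0 0;0 0 0 0 0 0;0 0 0 0 0 0;0 0 0 0 0 0' 0.3; python3 -m pendant '-0.1 0 0 0 0 0;-0.2 0 0 0 0 0;-0.48 0 0 0 0 0;-0.48 0 0 0 0 0;-0.48 0 0 0 0 0'; python3 p.py .5434 .0152 .14 4.5
```

```text
time: 22.0
ee_pos: [0.5877, 0.1764, 0.0208]
eef_rot: [0.045, 0.706, -0.045, 0.706]
ft_force: [-2.4, -2.1, 5.0]
width: 0.0181
time: 22.6
ee_pos: [0.5876, 0.1764, 0.0203]
eef_rot: [0.045, 0.706, -0.045, 0.706]
ft_force: [-0.4, -0.5, -0.4]
width: 0.0543
time: 23.1
ee_pos: [0.5896, 0.1769, 0.1441]
eef_rot: [0.046, 0.704, -0.044, 0.708]
ft_force: [1.4, -0.4, -0.7]
width: 0.0566
t23.1 at [0.5896 0.1769 0.1441] w0.0566 F [ 1.4 -0.4 -0.7] -> [ 0.014 -0.665 -0.1  ] [ 0.909  0.001 -0.004] j [-0.68  0.37  0.4   1.61 -0.16  1.18  1.19]
```

```bash
python3 -m pendant '0 -0.66 -0.1 0.46 0 0;0 -0.66 -0.1 0.46 0 0;0 -0.66 -0.1 0.46 0 0;0 -0.66 -0.1 0.46 0 0;0 -0.66 -0.1 0.91 0 0;0 -0.66 -0.1 0.91 0 0;0 -0.66 -0.1 0.91 0 0;0 -0.66 -0.1 0.91 0 0';python3 - <<'E'
from h import *
a,_=snap('top','t6');b,_=snap('side','s6')
cv2.imwrite('pics/v6.png',np.hstack([cv2.resize(a[170:310,210:300],(386,600),interpolation=2),cv2.resize(b[190:360,230:400],(400,600),interpolation=2)]))
E
python3 p.py .5434 .0152 .12 4.5
```

```text
time: 23.9
ee_pos: [0.5411, 0.0159, 0.1393]
eef_rot: [0.437, 0.556, -0.438, 0.555]
ft_force: [0.8, 0.3, 0.7]
width: 0.0565
t24.0 at [0.5412 0.016  0.1394] w0.0566 F [-1.1 -0.4 -0.3] -> [0.078 0.008 0.005] [0.108 0.    0.001] j [-0.68  0.24  0.65  1.82 -0.16  1.14  0.26]
```

View pics/v6.png

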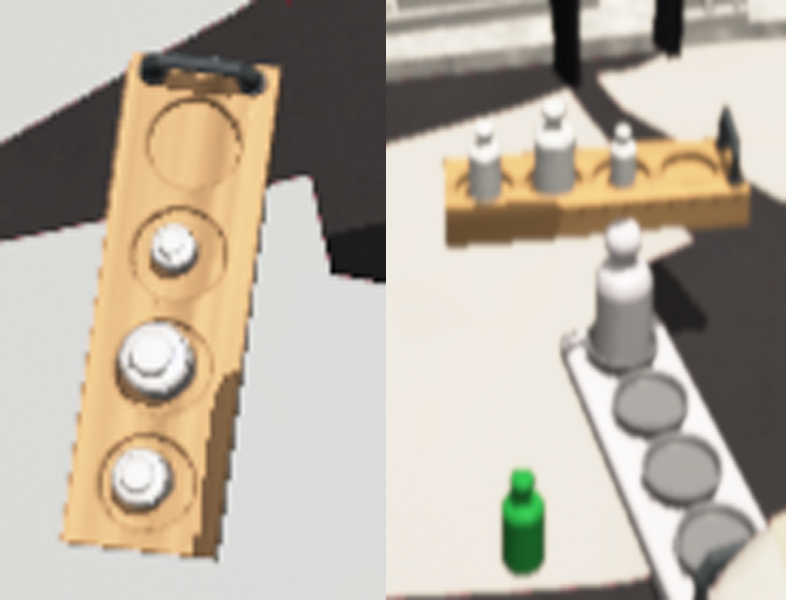

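C, B and D stand upright in their recesses, and the handle-side recess (195,143) is free for A. I check the camera-to-arm offset from the knob tops.

```bash
python3 - <<'E'
from h import *
T=dict(C=((140,475),.047,(.4876,.1883),(.4880,.1886)),B=((152,352),.055,(.5372,.1818),(.5383,.1824)),D=((174,244),.039,(.587,.1758),(.5876,.1764)))
for k,(c,z,rc,tcp) in T.items():
    X=onz('top',[(210+c[0]/4.286,170+c[1]/4.286)],z)[0,:2];print(k,X.round(4),'-recess',((X-rc)*1e3).round(1),'-tcp',((X-tcp)*1e3).round(1))
E
python3 -m pendant '0 0.008 0.005 0.108 0 0;0.1 0.008 0.005 0.108 0 0;0.2 0.008 0.005 0.108 0 0;0.3 0.008 0.005 0.108 0 0;0.4 0.008 0.005 0.108 0 0;0.45 0.008 0.005 0.108 0 0;0.45 0.008 0.005 0.108 0 0';python3 p.py .5434 .0152 .0235 4.5
```

```text
C [0.4876 0.1868] -recess [-0.  -1.5] -tcp [-0.4 -1.8]
B [0.5379 0.1815] -recess [ 0.7 -0.3] -tcp [-0.4 -0.9]
D [0.5866 0.1746] -recess [-0.4 -1.2] -tcp [-1.  -1.8]
time: 24.7
ee_pos: [0.5426, 0.015, 0.0261]
eef_rot: [0.478, 0.521, -0.48, 0.52]
ft_force: [0.2, -0.1, 0.5]
width: 0.0568
t24.7 at [0.5426 0.015  0.0261] w0.0568 F [ 0.2 -0.1  0.5] -> [ 0.01   0.003 -0.001] [0.003 0.    0.002] j [-0.63  0.41  0.62  1.91 -0.29  0.92  0.21]
```

Camera readings run about 1.3 mm low in y compared with the arm, so I shift the grasp of A by −0.007 in tool z and will aim 1.3 mm further in y at placing.

```bash
python3 -m pendant '0.01 0.003 -0.007 0.003 0 0;0.01 0.003 -0.007 0.003 0 0;0.01 0.003 -0.007 0.003 0 0'; python3 -m pendant '0 0 0 0 0 0;0 0 0 0 0 0;0 0 0 0 0 0;0 0 0 0 0 0;0 0 0 0 0 0;0 0 0 0 0 0;0 0 0 0 0 0;0 0 0 0 0 0' -1 35; python3 p.py .5434 .0167 .0235 4.5;  python3 -m pendant '-0.1 0 0 0 0 0;-0.2 0 0 0 0 0;-0.3 0 0 0 0 0;-0.4 0 0 0 0 0;-0.48 0 0 0 0 0;-0.48 0 0 0 0 0'; python3 p.py .637 .171 .14 83
```

```text
time: 25.0
ee_pos: [0.5452, 0.0173, 0.0262]
eef_rot: [0.481, 0.519, -0.48, 0.519]
ft_force: [0.2, -0.4, 0.8]
width: 0.0564
time: 25.8
ee_pos: [0.5445, 0.0171, 0.0254]
eef_rot: [0.481, 0.519, -0.481, 0.519]
ft_force: [-2.4, 0.4, 5.1]
width: 0.0352
t25.8 at [0.5445 0.0171 0.0254] w0.0352 F [-2.4  0.4  5.1] -> [ 0.008 -0.005  0.001] [-0.002 -0.     0.   ] j [-0.63  0.41  0.62  1.9  -0.29  0.92  0.2 ]
time: 26.4
ee_pos: [0.5458, 0.0171, 0.147]
eef_rot: [0.482, 0.518, -0.48, 0.519]
ft_force: [0.4, -0.5, -5.6]
width: 0.0347
t26.4 at [0.5458 0.0171 0.147 ] w0.0347 F [ 0.4 -0.5 -5.6] -> [ 0.03   0.41  -0.586] [-0.915  0.001 -0.002] j [-0.71  0.24  0.68  1.8  -0.17  1.15  0.1 ]
```

```bash
python3 -m pendant '0 0.2 -0.3 -0.46 0 0;0 0.2 -0.3 -0.46 0 0;0 0.2 -0.3 -0.46 0 0;0 0.2 -0.3 -0.46 0 0;0 0.41 -0.59 -0.91 0 0;0 0.41 -0.59 -0.91 0 0;0 0.41 -0.59 -0.91 0 0;0 0.41 -0.59 -0.91 0 0';python3 p.py .637 .171 .08 83
```

```text
time: 27.2
ee_pos: [0.6347, 0.1732, 0.1419]
eef_rot: [0.1, 0.701, -0.101, 0.699]
ft_force: [0.6, -0.1, -4.4]
width: 0.0349
t27.2 at [0.6347 0.1732 0.1419] w0.0349 F [ 0.6 -0.1 -4.4] -> [ 0.248 -0.005  0.012] [-0.109 -0.002  0.001] j [-0.62  0.47  0.39  1.48 -0.19  1.23  1.08]
```

```bash
python3 -m pendant '0 -0.005 0.012 -0.109 0 0;0.1 -0.005 0.012 -0.109 0 0;0.2 -0.005 0.012 -0.109 0 0;0.3 -0.005 0.012 -0.109 0 0;0.4 -0.005 0.012 -0.109 0 0;0.4 -0.005 0.012 -0.109 0 0;0.4 -0.005 0.012 -0.109 0 0';python3 p.py .637 .171 .032 83
```

```text
time: 27.9
ee_pos: [0.6374, 0.1695, 0.0441]
eef_rot: [0.046, 0.706, -0.047, 0.705]
ft_force: [0.3, 0.3, -3.0]
width: 0.0347
t27.9 at [0.6374 0.1695 0.0441] w0.0347 F [ 0.3  0.3 -3. ] -> [ 0.048  0.006 -0.002] [-0.006 -0.001  0.001] j [-0.58  0.57  0.34  1.56 -0.21  1.05  1.25]
```

```bash
python3 -m pendant '0.02 0.006 -0.002 -0.006 0 0;0.04 0.006 -0.002 -0.006 0 0;0.05 0.006 -0.002 -0.006 0 0;0.05 0.006 -0.002 -0.006 0 0';python3 p.py .637 .171 .030 83;python3 - <<'E'
from h import *
b,_=snap('side','s7');q=[.6366,.171]
print(((proj('side',[[q[0],q[1],.02],[q[0]-.018,q[1],.02],[q[0]+.018,q[1],.02]])-[310,190])*[800/110,600/82.5]).round(0).tolist())
cv2.imwrite('pics/v7.png',cv2.resize(b[190:273,310:420],(800,600),interpolation=2))
E
```

```text
time: 28.3
ee_pos: [0.6376, 0.1714, 0.0326]
eef_rot: [0.043, 0.706, -0.043, 0.706]
ft_force: [0.6, -0.1, -5.2]
width: 0.0347
t28.3 at [0.6376 0.1714 0.0326] w0.0347 F [ 0.6 -0.1 -5.2] -> [ 0.011 -0.002 -0.002] [-0. -0. -0.] j [-0.58  0.58  0.33  1.57 -0.21  1.03  1.26]
[[351.0, 336.0], [278.0, 344.0], [423.0, 328.0]]
```

View pics/v7.png

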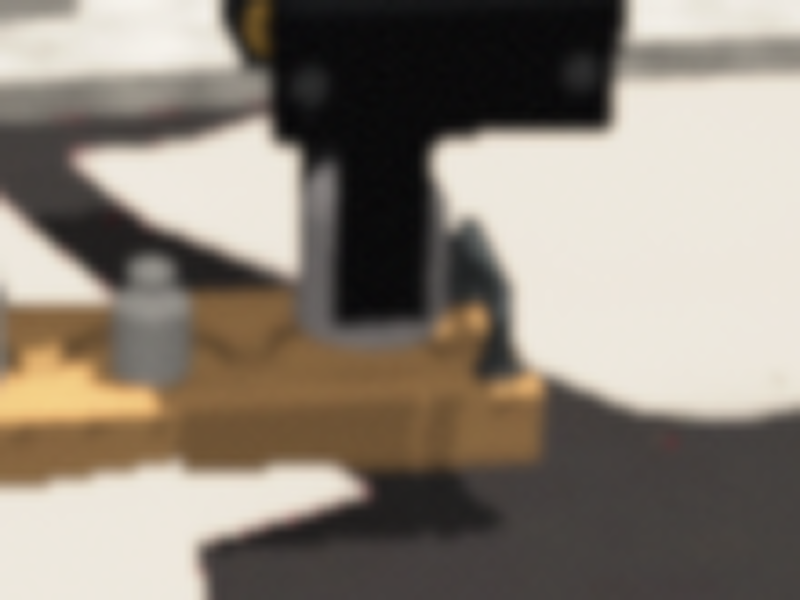

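A hangs above the handle-side recess at crop x 302–448 (centre 375), with D at 113–192 (centre 152). The predicted recess centre is 351, so I check the side camera's bias using D and the recess edges before lowering.

Run:
```python
from h import *
k=np.array([800/110,600/83])
f=lambda X:((proj('side',X)-[310,190])*k).round(0).tolist()
print('D pred',f([[.5876,.1764,.025],[.5866,.1746,.025]]))
print('A pred for tcp',f([[.6376,.1714,.03]]))
a=np.linspace(0,2*np.pi,80);I=np.vstack([cv2.resize(cv2.imread('pics/%s.png'%n)[210:250,310:420],(800,291),interpolation=2) for n in('s6','s7')])
for z,c in((.018,(255,0,0)),):
  for q in((.6366,.1697),(.587,.1758)):
    p=proj('side',np.c_[q[0]+.02*np.cos(a),q[1]+.02*np.sin(a),a*0+z]);p=(p-[310,210])*[800/110,291/40]
    cv2.polylines(I,[np.int32(p)],1,c,1)
cv2.imwrite('pics/v8.png',I)
```

```text
D pred [[145.0, 327.0], [143.0, 330.0]]
A pred for tcp [[355.0, 294.0]]
```

View pics/v8.png

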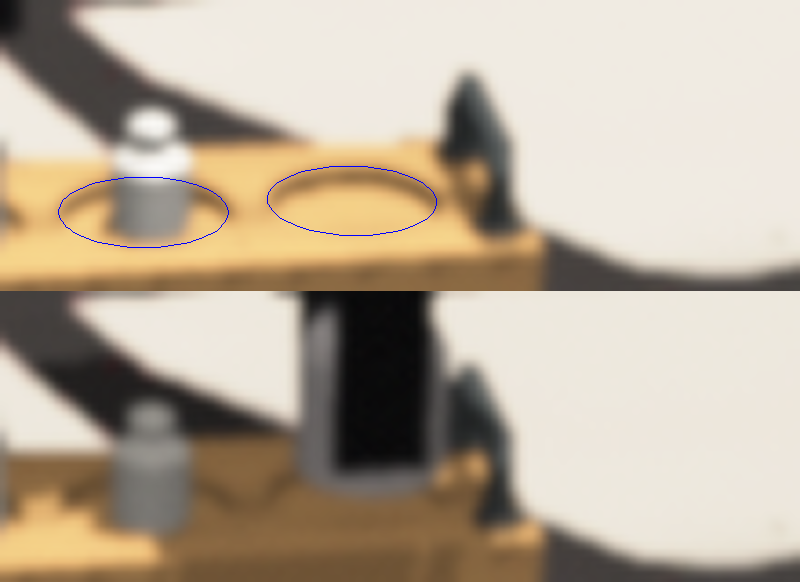

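The blue circle matches the recess (centre ≈353), and A's centre is at 375. That puts A 4–5 mm too far towards the handle: it sits off-centre in the pads, and D's own reading shows about 1–2 mm of side-camera bias. I shift −4 mm along tool z and lower carefully.

```bash
python3 -m pendant '0 -0.002 -0.016 0 0 0;0 -0.002 -0.016 0 0 0;0 -0.002 -0.016 0 0 0';python3 -m pendant '0.004 0 0 0 0 0;0.008 0 0 0 0 0;0.008 0 0 0 0 0';python3 -m pendant '0.004 0 0 0 0 0;0.008 0 0 0 0 0;0.008 0 0 0 0 0'
```

```text
time: 28.65
ee_pos: [0.6337, 0.1715, 0.033]
eef_rot: [0.043, 0.706, -0.043, 0.706]
ft_force: [-0.2, -0.0, -4.2]
width: 0.035
time: 28.95
ee_pos: [0.6336, 0.1714, 0.0305]
eef_rot: [0.043, 0.706, -0.043, 0.706]
ft_force: [-0.2, -0.7, -4.6]
width: 0.0347
time: 29.25
ee_pos: [0.6336, 0.1714, 0.0286]
eef_rot: [0.043, 0.706, -0.043, 0.706]
ft_force: [0.2, -0.4, -4.2]
width: 0.0348
```

```bash
python3 -m pendant '0.004 0 0 0 0 0;0.004 0 0 0 0 0';python3 -m pendant '0.004 0 0 0 0 0;0.004 0 0 0 0 0'
```

```text
time: 29.45
ee_pos: [0.6336, 0.1714, 0.0276]
eef_rot: [0.043, 0.706, -0.043, 0.706]
ft_force: [-0.4, -0.0, -4.6]
width: 0.035
time: 29.65
ee_pos: [0.6337, 0.1714, 0.0267]
eef_rot: [0.043, 0.706, -0.043, 0.706]
ft_force: [-0.3, -0.1, -5.4]
width: 0.0349
```

No contact 1.8 mm below the board-top level, so A is entering the recess.

```bash
python3 -m pendant '0.004 0 0 0 0 0;0.008 0 0 0 0 0;0.008 0 0 0 0 0';python3 -m pendant '0.004 0 0 0 0 0;0.006 0 0 0 0 0;0.006 0 0 0 0 0';python3 -m pendant '0.003 0 0 0 0 0;0.003 0 0 0 0 0'
```

```text
time: 29.95
ee_pos: [0.6336, 0.1714, 0.0246]
eef_rot: [0.043, 0.706, -0.043, 0.706]
ft_force: [0.4, 0.2, -3.9]
width: 0.0346
time: 30.25
ee_pos: [0.6336, 0.1714, 0.0231]
eef_rot: [0.043, 0.706, -0.043, 0.706]
ft_force: [0.4, -0.4, -4.6]
width: 0.0348
time: 30.45
ee_pos: [0.6338, 0.1714, 0.0225]
eef_rot: [0.043, 0.706, -0.043, 0.706]
ft_force: [0.3, 0.5, -5.2]
width: 0.0351
```

```bash
python3 -m pendant '0.003 0 0 0 0 0;0.003 0 0 0 0 0';python3 -m pendant '0.003 0 0 0 0 0;0.003 0 0 0 0 0'
```

```text
time: 30.65
ee_pos: [0.6338, 0.1714, 0.0224]
eef_rot: [0.043, 0.706, -0.043, 0.706]
ft_force: [-3.8, -1.3, 4.4]
width: 0.0347
time: 30.85
ee_pos: [0.6338, 0.1714, 0.0224]
eef_rot: [0.043, 0.706, -0.043, 0.706]
ft_force: [-7.3, -1.1, 10.5]
width: 0.0348
```

Floor contact at TCP z=0.0224 (predicted 0.0223). Release, retreat clear and check.

```bash
python3 -m pendant '-0.004 0 0 0 0 0;-0.004 0 0 0 0 0;-0.004 0 0 0 0 0;-0.004 0 0 0 0 0;-0.004 0 0 0 0 0;-0.004 0 0 0 0 0;-0.004 0 0 0 0 0' 0.4; python3 -m pendant '-0.1 0 0 0 0 0;-0.2 0 0 0 0 0;-0.35 0 0 0 0 0;-0.55 0 0 0 0 0;-0.55 0 0 0 0 0;-0.55 0 0 0 0 0;-0.55 0 0 0 0 0'; python3 -m pendant '0 -1 -0.2 0.4 0 0;0 -1 -0.2 0.4 0 0;0 -1 -0.2 0.4 0 0;0 -1 -0.2 0.4 0 0;0 -1 -0.2 0.4 0 0;0 -1 -0.2 0.4 0 0;0 -1 -0.2 0.4 0 0'
python3 - <<'E'
from h import *
a,d=snap('top','t9');b,_=snap('side','s9')
cv2.imwrite('pics/v9.png',np.hstack([cv2.resize(a[170:310,210:300],(386,600),interpolation=2),cv2.resize(b[190:360,230:400],(400,600),interpolation=2)]))
v,u=np.mgrid[170:310,210:300];P=pts('top',np.c_[u.ravel(),v.ravel()],d[170:310,210:300].ravel())
for n,c in dict(C=(.4876,.1883),B=(.5372,.1818),D=(.587,.1758),A=(.6366,.1697)).items():
    Q=P[np.hypot(*(P[:,:2]-c).T)<.012];print(n,'top z',np.percentile(Q[:,2],95).round(4))
print(r.read_state()['ee_pos'],r.read_state()['ft_force'])
E
```

```text
time: 31.55
ee_pos: [0.6338, 0.1714, 0.022]
eef_rot: [0.043, 0.706, -0.043, 0.706]
ft_force: [0.3, -0.2, 0.2]
width: 0.0606
time: 32.25
ee_pos: [0.6331, 0.1713, 0.1584]
eef_rot: [0.043, 0.706, -0.043, 0.705]
ft_force: [0.0, 0.5, -0.8]
width: 0.0609
time: 32.95
ee_pos: [0.5526, -0.0721, 0.1586]
eef_rot: [0.251, 0.662, -0.251, 0.661]
ft_force: [1.0, 1.0, -0.2]
width: 0.0608
C top z 0.0496
B top z 0.0587
D top z 0.0421
A top z 0.0689
[ 0.55362392 -0.06907006  0.15868911] [ 0.58567471 -0.38890758  0.65218517]
```

View pics/v9.png

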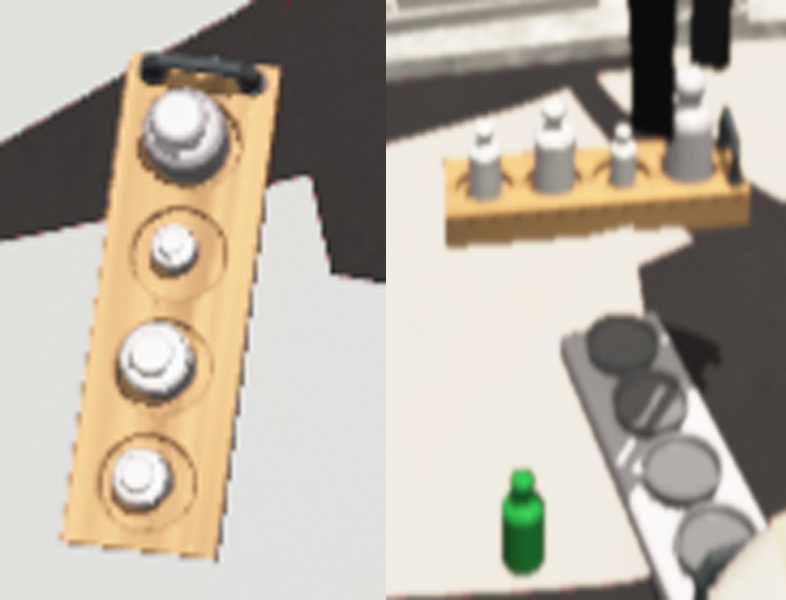

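All four weights are upright. From far end to handle they are C, B, D, A, and their top heights match floor seating: their excess over nominal is within about 1 mm of what it was on the full rack, while sitting on the board would add 6 mm. The robot is clear.

```bash
python3 -c "
from bench import close_job
print(close_job())"
```

```text
the job is handed in; nothing more can be done
None
```

All four weights are now in the wooden rack, one per recess, and the job is handed in at about 33 s of the 115 s allowed. On the aluminium rack the order from the handle was third largest, second largest, smallest, largest. In the wooden rack that order now runs from the end farthest from the handle, so the largest stands next to the handle.

**Last checks:** The final top and side pictures show all four weights upright in their recesses. Their tops measure 49.6, 58.7, 42.1 and 68.9 mm, against 49, 57, 41 and 66 mm expected. The camera read similarly high before the move, and a weight standing on the board instead of in its recess would read 6 mm high. The arm was clear of everything when I handed in.

**What did not go to plan:**
- **Third-largest weight:** I started lifting before the fingers had fully closed, so it slipped a few mm in the grip. It stayed upright. Setting it down gave about 25 N at the wrist.
- **Largest weight:** The side camera showed it 4–5 mm off the recess centre before lowering. I shifted it 4 mm, and it then went down to the floor at the predicted height.
- **Cameras:** The side camera seemed to read 1–2 mm off along the wooden rack's row, and the top camera about 1.3 mm low in y against the arm.

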